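# Crack the sealed lid of a dry-storage box with a pry tool and hold it ajar

### The arm

A 7-joint arm with a two-finger parallel gripper is mounted at the origin on the work surface. World frame = base frame: x ahead of the robot, y to its left, z up, the work surface at z = 0. Lengths are in m, angles in rad, forces in N, time in s.
With the tool pointing down it reaches from about 0.425 to 0.875 m from the base axis. Payload 9.9 kg.
Tool frame: the origin (TCP) lies on the centre line of the jaws, within the pads' length; the fingertips stand 14 mm ahead of it and the grasp point (between the pads) lies 5 mm behind it; x points along the fingers, y is the direction in which the jaws open and shut, and the axes are right-handed (so a half turn about x gives the same grasp; the last joint's range is limited). The gripper opens to 85 mm and grips with 20 to 120 N. Pads are 22 mm wide; open, the fingers measure 114 mm over their backs; the gripper's body (76 mm by 85 mm) begins 54 mm behind the grasp point. The pads swing forward as they close: fully open they stand 13 mm farther back than shut.
Start: joints at [-1.306, 0.576, 0.025, 1.437, -0.015, 1.129, -0.057], TCP at [0.231, 0.634, 0.245] pointing down, gripper open.
Joint ranges: [-2.76, 2.76], [-0.34, 2.15], [-1.52, 1.57], [0.19, 2.46], [-1.09, 4.23], [0.17, 1.99], [-2.82, 2.82]. Speed limits (rad/s): [2.22, 2.22, 3.01, 3.01, 3.14, 3.14, 3.14].

### API

Orientations are given as a rotation vector (axis times angle).
In Python, from rig import r gives the robot as it stands. Calls block until the motion is done:
- r.movep(position, orientation): joint-space move of the TCP to a pose.
- r.line_to(position, attitude=None, vel=0.15): straight line of the TCP; attitude=None keeps the orientation; vel is the mean speed in m/s.
- r.goto_joints(angles): joint-space move.
- r.ungrasp() and r.grab(): open the fingers fully, or close them until they stop; the grip force is fixed at half the most.
- r.wait(seconds).
- r.solve_ik(position, orientation): joint angles nearest the present ones, or None.
- r.camera(name): name is "side" or "top"; returns a dict with "pixels" (384x512x3 uint8, red, green, blue), "fx", "fy", "cx", "cy" (pixels), "world_to_cam" (4x4, takes a point from world to camera coordinates). Camera axes: x right, y down, z forward; pixel columns grow to the right and rows downward; lengths in m; the calibration is good to about 2 mm. A picture is of the moment at which its call begins. There is no depth.
A pose or a line that the arm cannot do raises r.MotionError and nothing moves.
- r.close_job(): hands the job in, once; it reports no verdict.
Readings, each from a call of its own:
- r.read_time_s(): time.
- r.read_joints(): joint angles.
- r.read_qd(): joint speeds.
- r.read_tau(): joint torques, N m.
- r.read_tool_pos(): TCP position.
- r.read_orientation(): TCP orientation.
- r.read_force(): force on the tool from outside, world axes, zero at the start.
- r.read_ft_torque(): the same for the moment, N m.
- r.read_gripper_width(): opening from 0.0 (shut) to 1.0 (fully open).
Only numpy, scipy, OpenCV 4.12 (cv2) and the standard library are available. Lean on these libraries where they do the work, as an engineer would, in place of code of your own. Each camera call takes 0.05 s, during which the arm holds its last target.

### The job

Take the pry tool from its cradle, slip its blade into the pocket under the front tab of the dry-storage box while the lid is still shut, and pry the stuck lid free of its gasket with the blade alone. Then hold the lid just ajar with the blade, its front edge about 2 cm up, and finish while still gripping the tool and holding the lid there. Never let the lid fly wide open, keep the gripper and arm off it, and leave the other things on the bench where they are.

Things in the scene. Friction and masses are not known exactly. Their poses are not given: they have to be found in the camera images.
- drybox: Grey plastic dry-storage box fixed to the bench, 130 deep (x) by 180 wide (y) by 64 high without its lid; on top lies the hinged lid, 10 thick (top at 74). Origin: centre of the underside, at bench height. Its -x axis points out of the front, towards the robot within about 0.3 rad; the hinge runs along y on the rear (+x) top edge. In the middle of the front a pry pocket projects 24 mm.
- pocket (a point): Centre of the pry pocket's mouth, 89 mm in front of the box's centre and 57 above the bench; axes as the box, +x leads into the pocket. The pocket is 36 wide (y), 14 high (from 50 to 64 above the bench) and 24 deep, open to the front; its floor and its two 6 mm side cheeks belong to the box, its ceiling is the underside of the lid's tab.
- tab (a point): Point on the lid: middle of the lower front edge of its tab, 154 mm from the hinge; x points to the hinge, z up when shut. The lid weighs 0.28 to 0.56 kg and is held shut by its weight and a sticky gasket. A tab 48 wide and 10 thick sticks out 24 mm at the middle of its front, flush with the front of the pocket.
- lid (a joint): Opening angle of the lid in rad: 0 shut, hinge stop at 0.30; 0.13 is 20 mm of gap at the tab's front edge. Lifting it at the tab takes some 7 to 9 N at first (gasket peak 6 N plus the lid's weight); the gasket's pull falls away smoothly, half of it at 0.08 rad and nearly all at 0.12, then little more than the weight (1.3 to 2.8 N at the tab) is left. Let go, the lid drops shut. Beyond 0.2 the hinge grows stiff.
- cradle: Low dark steel cradle fixed to the bench, right or left of the box: base plate 120 (x) by 70 (y) by 6, and two forked uprights 10 thick, 34 wide and 36 high at x = -45 and +47, in whose notches (floor at 26, 22 wide, 10 deep) the tool's handle lies. Origin: centre of the underside.
- prytool: Pry tool, about 90 g: black plastic handle 110 long (x), 18 wide (y), 20 high (z), with a flat steel blade 55 long, 16 wide (y), 3 thick (z) straight out of the middle of its front (+x) end. Origin: centre of the handle; x along the tool to the blade. At the start it lies level in the cradle, x as the cradle's, its axis 36 above the bench, blade away from the robot.
- grip (a point): Point on the axis of the tool's handle, 10 mm ahead of its centre and between the cradle's uprights, to grip across the 18 mm width; 100 mm behind the blade tip; axes as the tool.
- blade_tip (a point): Middle of the front edge of the blade, 110 mm ahead of the handle's centre; axes as the tool.
- board: Bystander: green circuit board on an aluminium carrier, 110 by 85, 24 high, on the other side of the box from the cradle. Origin: centre of the underside.
- pliers: Bystander: pliers with red handles lying flat, 165 long, 12 high, in front of the box. Origin: on its underside near the middle.
- reel: Bystander: small white component reel lying flat, 84 across, 12 high. Origin: centre of the underside.
- screwdriver: Bystander: screwdriver lying flat. Origin: on its underside.
- spray_can: Bystander: upright spray can, 54 across, 170 high. Origin: centre of the underside.
- meter: Bystander: orange hand-held meter lying flat, 150 by 75, 35 high. Origin: centre of the underside.

How it is judged:
By the outcome, as a careful person would: the job done as asked, in the order asked, and still so for the second after the job is handed in, while the arm keeps its last pose, push and grip.
It also fails if it takes over 54 s, if anything falls off the work surface, if the arm or the gripper's body presses on something with over 40 N, if the wrist force passes 120 N, or if a joint passes its speed limit or range.

## Working session

There is one attempt and no reset: what is moved stays moved. The work goes in short steps, each a Python script; the robot and the scene stay as the last script left them, time stands still between calls to the robot, and variables do not carry over. Pictures are saved under pics/ and viewed, and the job is handed in when it is done.

```bash
ls; mkdir -p pics; python3 - <<'E'
from rig import r
import cv2,numpy as np
for n in("side","top"):
    c=r.camera(n); cv2.imwrite(f"pics/{n}0.png",c["pixels"][:,:,::-1]); print(n,c["fx"],c["fy"],c["cx"],c["cy"],np.round(c["world_to_cam"],4).tolist())
print(r.read_time_s(),r.read_tool_pos(),r.read_orientation(),r.read_gripper_width(),r.read_force())
E
```

```text
pics
side 427.99896127679887 427.99896127679887 259.6775855485744 187.92104291107316 [[-0.9617, -0.2739, -0.0032, 0.5635], [-0.1424, 0.5098, -0.8484, 0.1429], [0.234, -0.8155, -0.5293, 0.9078], [0.0, 0.0, 0.0, 1.0]]
top 490.6609392672138 490.6609392672138 258.7976886414221 194.04544682023058 [[-0.0246, -0.9997, 0.0002, 0.01], [-0.9918, 0.0244, -0.1253, 0.5603], [0.1253, -0.0033, -0.9921, 1.0743], [0.0, 0.0, 0.0, 1.0]]
0.1 [0.23057923 0.63398831 0.24453158] [ 0.27254862  1.55358082 -0.27486976] 0.9989102629211839 [ 0.05188009  0.37026478 -0.37456476]
```

View pics/side0.png

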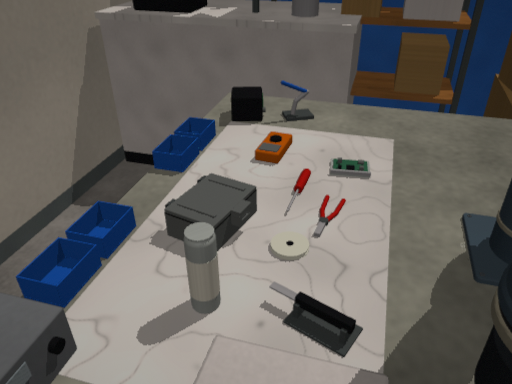

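View pics/top0.png

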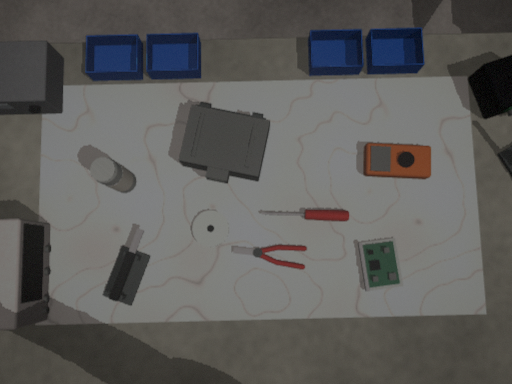

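```bash
python3 - <<'E'
import cv2
t=cv2.imread("pics/top0.png");s=cv2.imread("pics/side0.png")
def crop(im,u,v,w,h,k,n):
    cv2.imwrite(n,cv2.resize(im[v:v+h,u:u+w],None,fx=k,fy=k,interpolation=cv2.INTER_CUBIC))
crop(t,170,90,110,100,7,"pics/t_box.png")
crop(t,90,215,80,95,6,"pics/t_cr.png")
crop(s,155,165,110,90,7,"pics/s_box.png")
crop(s,260,275,110,80,7,"pics/s_cr.png")
E
```

```text
(no output)
```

View pics/t_box.png

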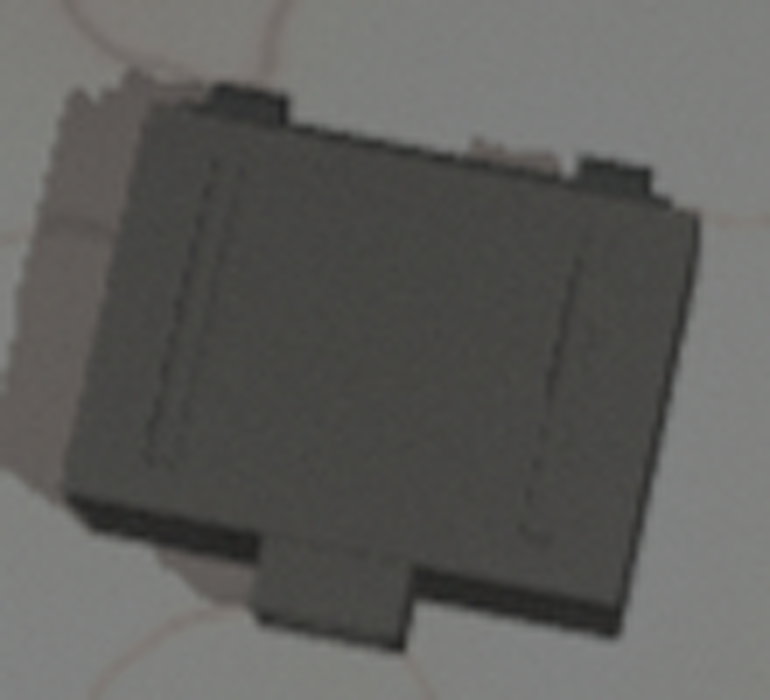

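View pics/t_cr.png

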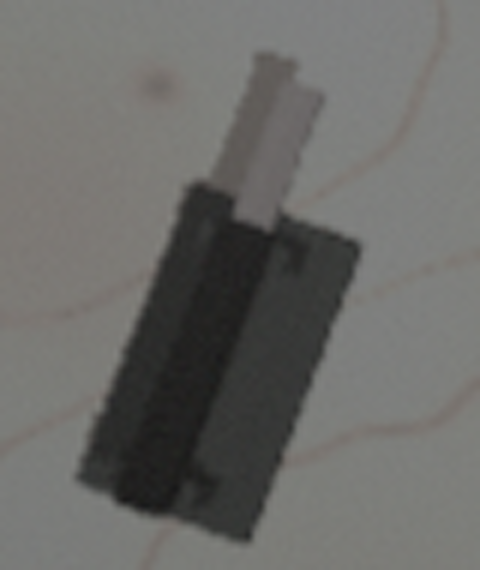

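View pics/s_box.png

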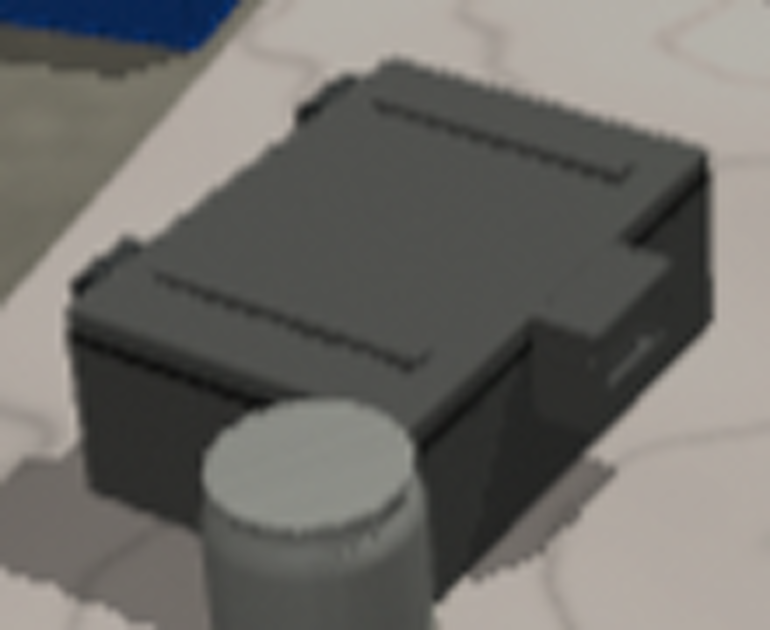

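View pics/s_cr.png

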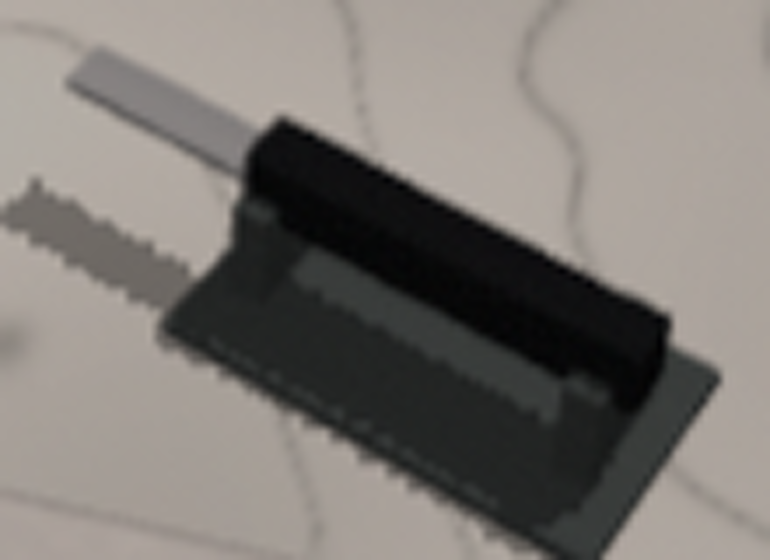

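```bash
cat > h.py <<'E'
from rig import r
import cv2,numpy as np
from scipy.optimize import least_squares
from scipy.spatial.transform import Rotation as R
def proj(c,P):
    P=np.atleast_2d(P);q=P@c["world_to_cam"][:3,:3].T+c["world_to_cam"][:3,3]
    return np.c_[c["fx"]*q[:,0]/q[:,2]+c["cx"],c["fy"]*q[:,1]/q[:,2]+c["cy"]]
def fit(obs,x0):
    # obs: list of (cam,u,v,[X,Y,Z])
    def f(p):
        c,s=np.cos(p[2]),np.sin(p[2]);o=[]
        for cam,u,v,X in obs:
            w=np.array([p[0]+c*X[0]-s*X[1],p[1]+s*X[0]+c*X[1],X[2]])
            o+=list(proj(cam,w)[0]-[u,v])
        return np.array(o)
    return least_squares(f,x0,loss="soft_l1",x_scale=[.1,.1,.1]),f
E
python3 - <<'E'
from h import *
T=r.camera("top");S=r.camera("side")
def mk(cam,u0,v0,k,L): return [(cam,u0+(a+.5)/k-.5,v0+(b+.5)/k-.5,np.array(X)/1000) for a,b,X in L]
bt=mk(T,170,90,7,[(150,105,(65,90,74)),(68,495,(-65,90,74)),(700,213,(65,-90,74)),(620,605,(-65,-90,74)),(253,612,(-89,24,74)),(405,640,(-89,-24,74))])
bs=mk(S,155,165,7,[(708,155,(-65,-90,74)),(392,62,(65,-90,74)),(70,312,(65,90,74)),(672,262,(-89,-24,74)),(595,338,(-89,24,74))])
ct=mk(T,90,215,6,[(190,183,(60,35,6)),(360,243,(60,-35,6)),(250,540,(-60,-35,6)),(80,478,(-60,35,6))])
cs=mk(S,260,275,7,[(720,375,(-60,-35,6)),(163,325,(60,35,6)),(600,560,(-60,35,6))])
tt=mk(T,90,215,6,[(285,80,(110,8,37.5)),(325,92,(110,-8,37.5)),(275,228,(55,-9,46)),(118,500,(-55,9,46)),(165,512,(-55,-9,46))])
ts=mk(S,260,275,7,[(103,47,(110,-8,37.5)),(67,82,(110,8,37.5)),(283,118,(55,-9,46)),(247,158,(55,9,46)),(668,320,(-55,-9,46))])
for n,a,b,x in(("box",bt,bs,[.6,.05,-.2]),("cradle",ct,cs,[.4,.25,-.3]),("tool",tt,ts,[.4,.25,-.3])):
    for nm,o in(("both",a+b),("top",a),("side",b)):
        q,f=fit(o,x); print(n,nm,np.round(q.x,4))
        if nm=="both":print(np.round(f(q.x).reshape(-1,2),1).tolist())
E
```

```text
box both [ 0.6781  0.0699 -0.2201]
[[-0.3, -0.3], [-1.1, 0.1], [0.2, -0.5], [0.3, 0.1], [-0.5, -0.2], [-0.7, -0.0], [0.6, -1.5], [-0.1, -1.2], [-0.7, -0.5], [0.8, -0.5], [0.8, -0.3]]
box top [ 0.6778  0.0691 -0.2191]
box side [ 0.6781  0.0725 -0.226 ]
cradle both [ 0.3859  0.3025 -0.3504]
[[-0.3, -0.1], [0.0, -0.3], [-0.0, 1.0], [-0.7, 1.2], [0.3, -1.5], [-0.2, -0.5], [-0.8, 0.2]]
cradle top [ 0.3869  0.3019 -0.3558]
cradle side [ 0.3853  0.3034 -0.3477]
tool both [ 0.3857  0.3021 -0.3642]
[[-0.0, -0.4], [-0.0, -0.0], [-1.2, 0.8], [-1.0, 0.6], [-1.2, 1.4], [-0.4, -0.4], [-0.3, -0.4], [-0.4, -1.3], [-0.8, -0.9], [1.2, -1.0]]
tool top [ 0.3866  0.3004 -0.3553]
tool side [ 0.3854  0.3045 -0.3782]
```

```bash
cat >> h.py <<'E'
BOX=np.array([.678,.070,-.220]); TOOL=np.array([.3859,.3025,-.355])
def ori(yaw,pitch=0,flip=1):
    # gripper frame for tool with given yaw and pitch (tip up positive), approach down
    f=np.array([np.cos(yaw)*np.cos(pitch),np.sin(yaw)*np.cos(pitch),np.sin(pitch)])
    l=np.array([-np.sin(yaw),np.cos(yaw),0]); up=np.cross(f,l)
    X=-up;Y=flip*l;Z=np.cross(X,Y)
    return R.from_matrix(np.c_[X,Y,Z]).as_rotvec()
def pic(name,n,box=None,k=1):
    c=r.camera(name);im=c["pixels"][:,:,::-1]
    if box is not None:
        u,v,w,h=box;im=cv2.resize(im[v:v+h,u:u+w],None,fx=k,fy=k,interpolation=cv2.INTER_CUBIC)
    cv2.imwrite(f"pics/{n}.png",im);return c
def st(): print("t",round(r.read_time_s(),2),"p",np.round(r.read_tool_pos(),4),"F",np.round(r.read_force(),2),"M",np.round(r.read_ft_torque(),2),"w",round(r.read_gripper_width(),3))
E
python3 - <<'E'
from h import *
print(R.from_rotvec(r.read_orientation()).as_matrix().round(2))
gp=TOOL[:2]+.013*np.array([np.cos(TOOL[2]),np.sin(TOOL[2])])
pp=BOX[:2]-(.089-.02+.097)*np.array([np.cos(BOX[2]),np.sin(BOX[2])])
for fl in(1,-1):
  for p,y in((gp,TOOL[2]),(pp,BOX[2])):
    print(fl,p,np.round(r.solve_ik([*p,.031],ori(y,0,fl)),2))
# reel, can
T=r.camera("top")
for n,u,v,z in(("reel",210,228,.012),("can",107,172,.17),("pl",268,255,.01)):
    M=T["world_to_cam"];d=M[:3,:3].T@np.array([(u-T["cx"])/T["fx"],(v-T["cy"])/T["fy"],1]);o=-M[:3,:3].T@M[:3,3];print(n,o+d*(z-o[2])/d[2])
E
```

```text
[[-0.    0.34  0.94]
 [-0.    0.94 -0.34]
 [-1.   -0.    0.  ]]
1 [0.3980894  0.29798133] [-0.74  0.63  0.01  2.12 -0.01  0.39  0.49]
1 [0.51600102 0.10622612] [-0.31  0.66  0.02  2.05 -0.03  0.44  1.09]
-1 [0.3980894  0.29798133] [-1.16  0.76  0.68  2.14 -0.92  0.57 -1.72]
-1 [0.51600102 0.10622612] [-0.6   0.72  0.49  2.06 -0.67  0.52 -1.41]
reel [0.48771235 0.10974652 0.012     ]
can [0.59511683 0.29844145 0.17      ]
pl [ 0.42313573 -0.0213621   0.01      ]
```

```bash
python3 - <<'E'
from h import *
gp=TOOL[:2]+.012*np.array([np.cos(TOOL[2]),np.sin(TOOL[2])]);o=ori(TOOL[2])
r.movep([*gp,.14],o); st()
r.line_to([*gp,.06],vel=.12); st()
pic("side","s_ap",(230,180,200,150),4);pic("top","t_ap",(60,190,140,120),5)
E
```

```text
t 1.7 p [0.3972 0.2999 0.1403] F [0.49 0.76 0.11] M [-0.01 -0.04 -0.02] w 1.006
t 2.52 p [0.3973 0.2987 0.0604] F [ 0.4  -0.97 -0.12] M [ 0.04 -0.02  0.01] w 1.001
```

View pics/s_ap.png

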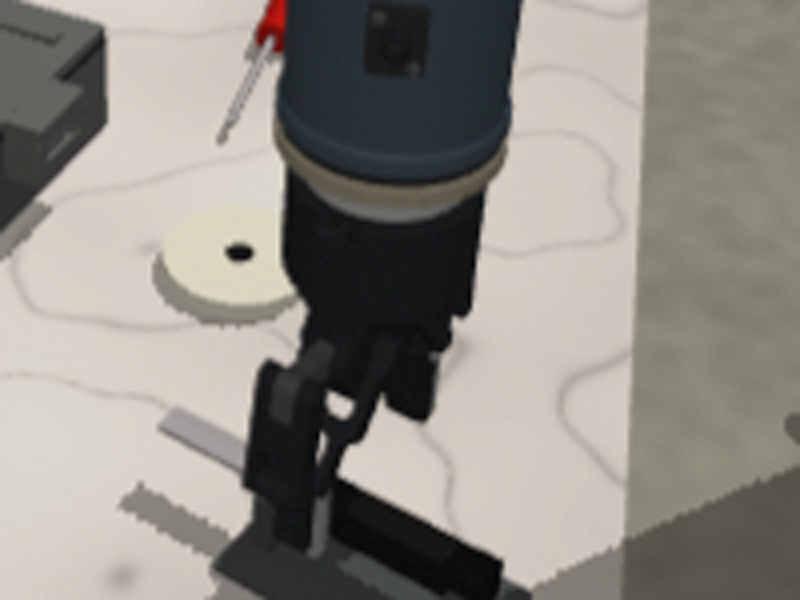

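View pics/t_ap.png

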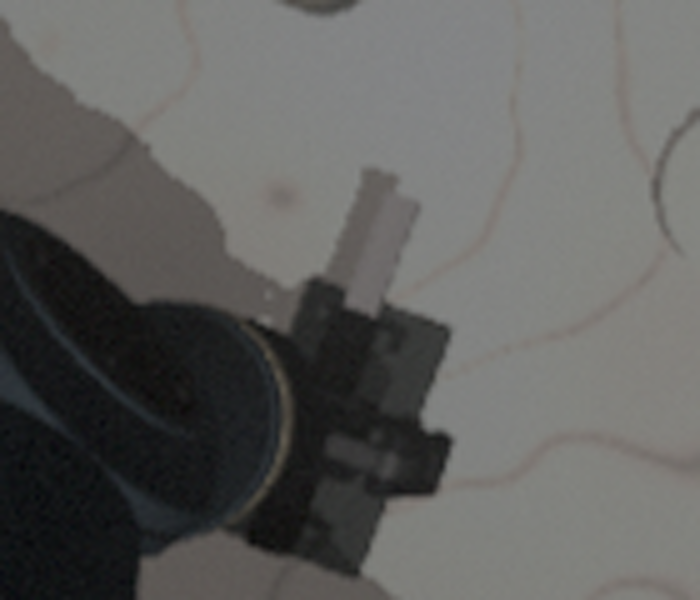

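The jaws straddle the handle between the uprights (the near finger is at about (290,500) in the side crop), and both views look centred. Next I'll descend, grip and lift.

```bash
python3 - <<'E'
from h import *
gp=TOOL[:2]+.012*np.array([np.cos(TOOL[2]),np.sin(TOOL[2])])
r.line_to([*gp,.031],vel=.08); st()
r.grab(); st()
print(np.round(r.read_orientation(),3))
r.line_to([*gp,.10],vel=.12); r.wait(.3);st()
pp=BOX[:2]-(.089+.04+.098)*np.array([np.cos(BOX[2]),np.sin(BOX[2])])
r.movep([*pp,.10],ori(BOX[2])); r.wait(.3); st()
pic("side","s_g",(170,120,200,150),4);pic("top","t_g",(130,120,160,130),5)
E
```

```text
t 3.12 p [0.3971 0.2983 0.031 ] F [ 0.74 -1.18  0.11] M [ 0.02  0.03 -0.04] w 1.001
t 3.75 p [0.3973 0.2985 0.0313] F [-1.24 -0.81  5.8 ] M [-0.04  0.21 -0.04] w 0.199
[ 0.279  1.552 -0.278]
t 4.78 p [0.3969 0.2981 0.0995] F [-0.63  0.22 -0.84] M [-0.06  0.01 -0.04] w 0.2
t 5.85 p [0.4563 0.1206 0.1   ] F [-0.13  1.05 -0.79] M [ 0.    0.03 -0.07] w 0.195
```

View pics/s_g.png

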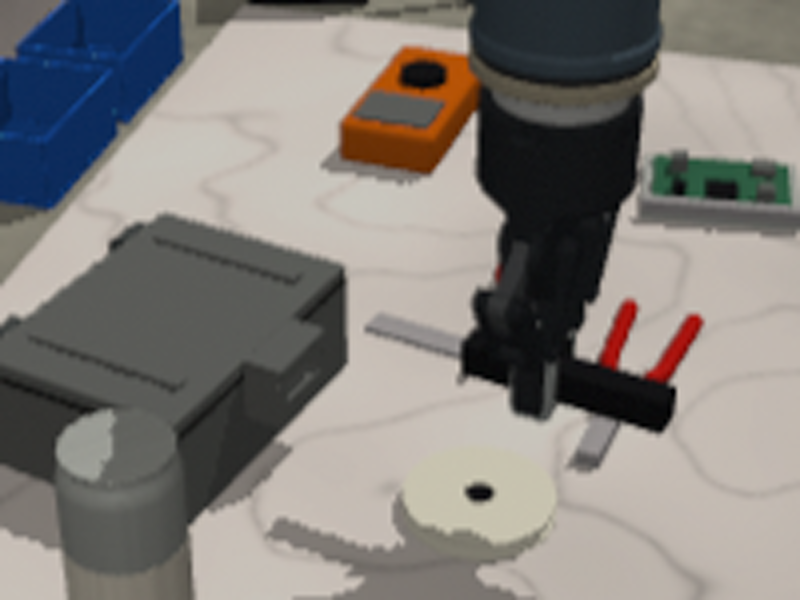

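View pics/t_g.png

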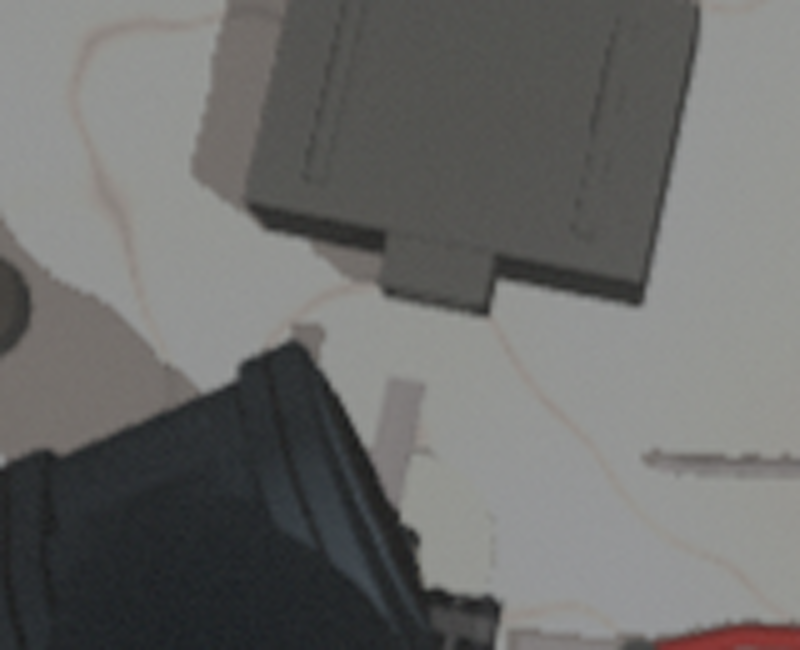

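```bash
cat >> h.py <<'E'
def tri(pts,x0=(.55,.1,.1)):
    q=least_squares(lambda p:np.concatenate([proj(c,p)[0]-[u,v] for c,u,v in pts]),x0);return q.x,q.fun
E
python3 - <<'E'
from h import *
T=r.camera("top");S=r.camera("side")
x,f=tri([(S,170+374.5/4-.5,120+322.5/4-.5),(T,130+406.5/5-.5,120+381.5/5-.5)]);print(x.round(4),f.round(2))
p=r.read_tool_pos();d=x-p;y=BOX[2]
print("fwd",d[0]*np.cos(y)+d[1]*np.sin(y),"left",-d[0]*np.sin(y)+d[1]*np.cos(y),"up",d[2],r.read_orientation(),ori(y))
print("expected px",proj(S,p+.098*np.array([np.cos(y),np.sin(y),0])+[0,0,.005]),proj(T,p+.098*np.array([np.cos(y),np.sin(y),0])+[0,0,.005]))
E
```

```text
[0.5502 0.0981 0.1048] [-0.05 -0.01  0.01  0.05]
fwd 0.09629261655119636 left -0.0007718462477345374 up 0.004864522895601839 [ 0.17220621  1.56394675 -0.1721774 ] [ 0.17272469  1.56388613 -0.17272469]
expected px [[262.18458797 200.02895683]] [[210.61393676 194.98928213]]
```

```bash
cat >> h.py <<'E'
def tcp(depth,z): # TCP for tip depth in pocket, blade height z
    return [*(BOX[:2]-(.089-depth+.097)*np.array([np.cos(BOX[2]),np.sin(BOX[2])])),z-.005]
E
python3 - <<'E'
from h import *
r.line_to(tcp(-.035,.057),vel=.1)
r.line_to(tcp(-.008,.057),vel=.08); r.wait(.3);st()
pic("side","s_p",(200,165,100,75),8);pic("top","t_p",(190,150,80,60),10)
E
```

```text
t 7.47 p [0.4883 0.1125 0.052 ] F [-0.35 -0.74 -0.99] M [0.01 0.04 0.07] w 0.196
```

View pics/s_p.png

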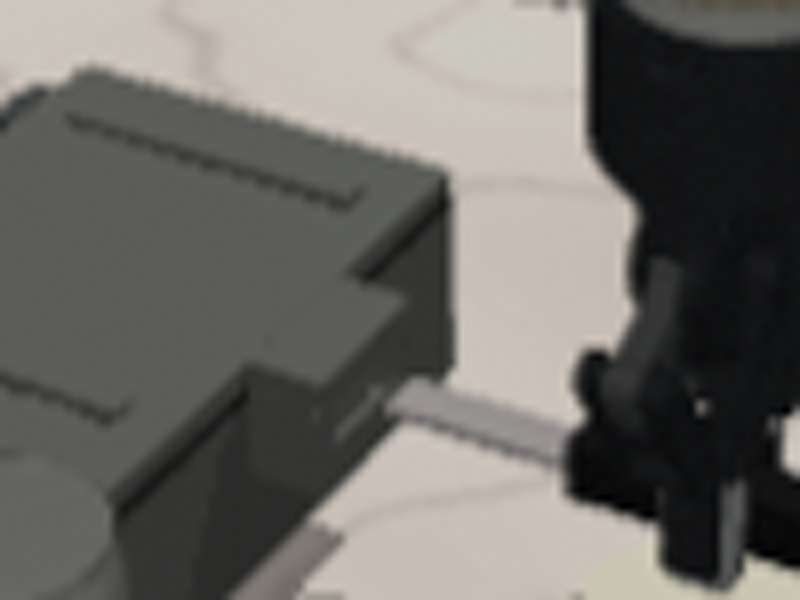

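View pics/t_p.png

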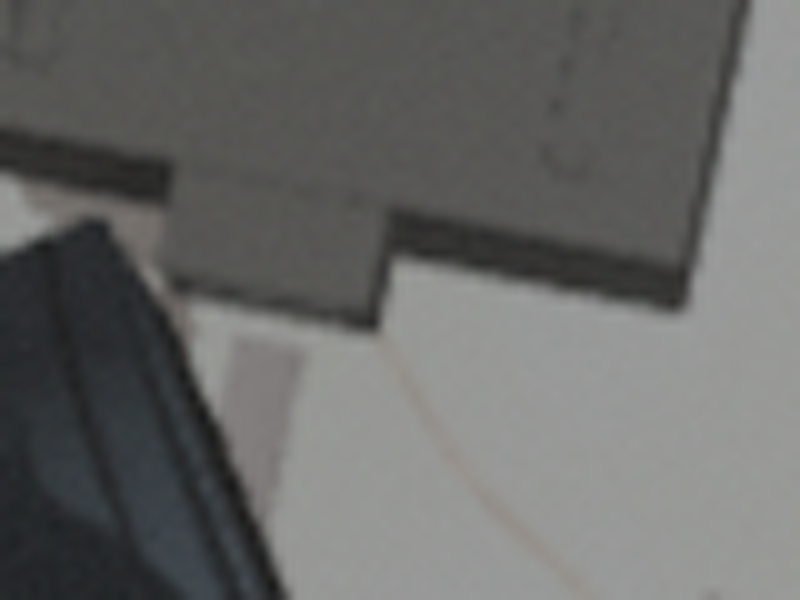

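The blade is level with the pocket and centred on the tab: top crop tip (270,345) against tab middle (274,307). Now inserting in small steps.

```bash
python3 - <<'E'
from h import *
for d in(.0,.006,.012,.017,.020):
    r.line_to(tcp(d,.057),vel=.06); st()
    F=r.read_force()
    if np.hypot(F[0],F[1])>6: print("stop");break
r.wait(.3);st()
pic("side","s_i",(200,165,100,75),8);pic("top","t_i",(190,150,80,60),10)
E
```

```text
t 7.86 p [0.4971 0.1104 0.052 ] F [ 0.04  0.11 -1.1 ] M [0.02 0.03 0.  ] w 0.197
t 8.11 p [0.5028 0.1091 0.052 ] F [-0.41 -0.8  -0.69] M [-0.03  0.03  0.08] w 0.2
t 8.36 p [0.5086 0.1078 0.052 ] F [-1.15  0.74 -1.06] M [-0.03  0.09  0.05] w 0.199
t 8.61 p [0.5134 0.1068 0.052 ] F [-0.19  0.17 -1.81] M [0.03 0.02 0.02] w 0.203
t 8.86 p [0.5162 0.1062 0.052 ] F [-0.53 -0.02 -1.22] M [0.05 0.   0.02] w 0.2
t 9.16 p [0.5159 0.1062 0.052 ] F [ 0.47 -0.03 -1.08] M [-0.01  0.02 -0.05] w 0.2
```

View pics/s_i.png

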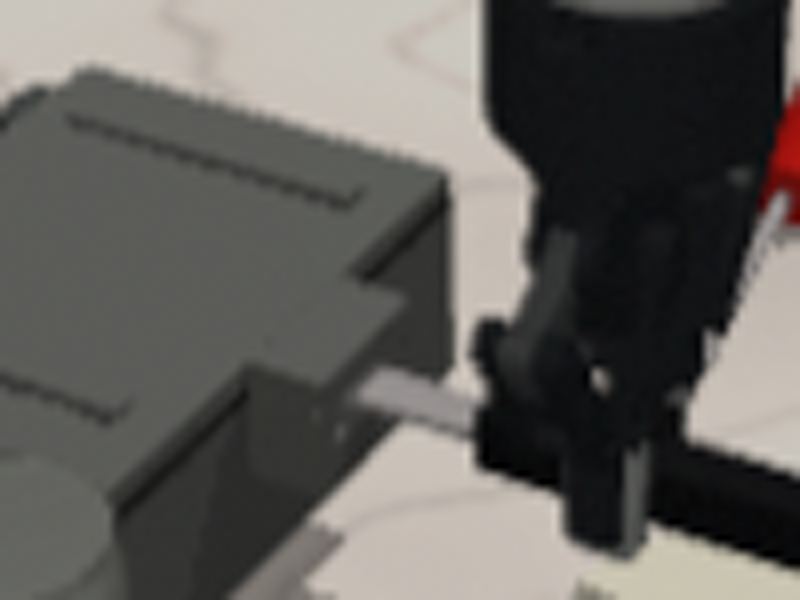

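View pics/t_i.png

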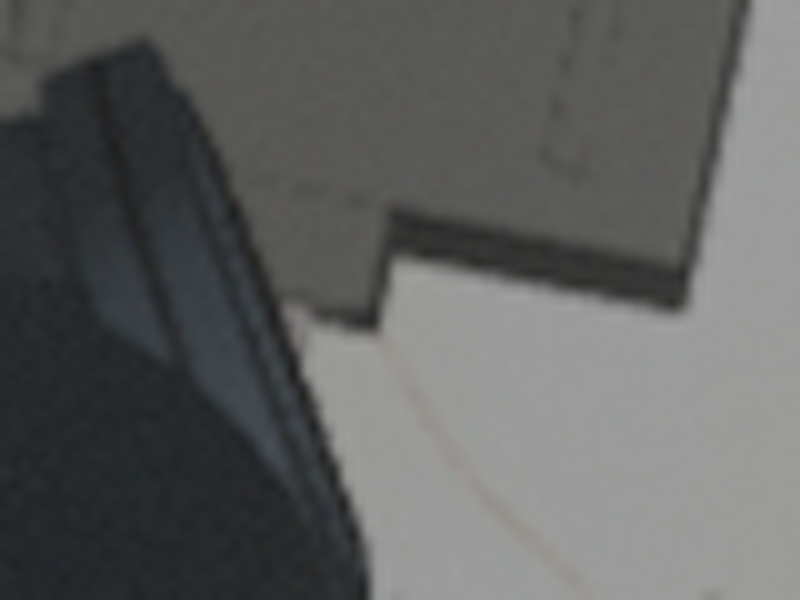

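```bash
python3 - <<'E'
from h import *
for z in(.061,.063,.065,.067,.070):
    r.line_to(tcp(.020,z),vel=.02); st()
r.wait(.2);st()
pic("side","s_l",(200,165,100,75),8)
E
```

```text
t 9.61 p [0.5161 0.1062 0.0562] F [-0.65 -0.29 -1.4 ] M [-0.07  0.04 -0.01] w 0.198
t 9.86 p [0.5158 0.1062 0.0579] F [-0.38  0.22 -1.83] M [ 0.08  0.13 -0.04] w 0.198
t 10.11 p [0.5158 0.1062 0.0598] F [ 1.39 -0.17 -7.71] M [0.11 0.23 0.  ] w 0.2
t 10.36 p [0.5158 0.106  0.0619] F [ 2.35  0.03 -7.95] M [0.   0.3  0.05] w 0.198
t 10.66 p [0.5159 0.1061 0.0651] F [ 1.64 -1.12 -8.44] M [-0.05  0.41 -0.08] w 0.198
t 10.86 p [0.5159 0.1061 0.0649] F [ 0.64 -1.35 -8.33] M [-0.07  0.47 -0.12] w 0.199
```

View pics/s_l.png

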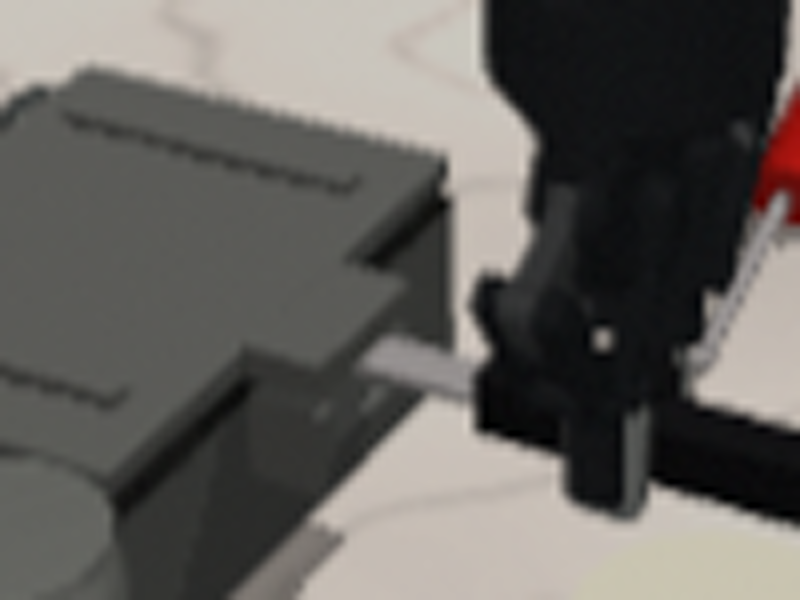

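The lid has broken loose: its tab corner moved from (407,290) to (407,277) in the crop, about 4 mm. The tool seems to have yielded slightly tip-down, so I'll continue with a small pitch-up.

```bash
cat >> h.py <<'E'
def pose(depth,z,pitch):
    y=BOX[2];f=np.array([np.cos(y)*np.cos(pitch),np.sin(y)*np.cos(pitch),np.sin(pitch)]);l=np.array([-np.sin(y),np.cos(y),0]);up=np.cross(f,l)
    tip=np.array([*(BOX[:2]-(.089-depth)*np.array([np.cos(y),np.sin(y)])),z])
    return tip-.097*f-.005*up, ori(y,pitch)
E
python3 - <<'E'
from h import *
for z,p in((.072,.03),(.074,.06),(.077,.06),(.080,.06)):
    P,o=pose(.020,z,p); r.line_to(P,o,vel=.02); st()
r.wait(.2);st()
pic("side","s_l2",(200,165,100,75),8);pic("side","s_l2f",(130,120,200,150),4)
E
```

```text
t 11.16 p [0.5158 0.1063 0.0641] F [ 0.04 -0.98 -8.11] M [-0.02  0.57 -0.09] w 0.2
t 11.41 p [0.5162 0.1063 0.0632] F [-0.45 -0.01 -7.9 ] M [ 0.1   0.81 -0.07] w 0.194
t 11.71 p [0.5162 0.1062 0.0663] F [-1.12  0.44 -8.18] M [0.32 1.11 0.01] w 0.202
t 12.01 p [0.5164 0.1061 0.0693] F [-1.45  0.92 -6.65] M [0.24 1.03 0.  ] w 0.201
t 12.21 p [0.5164 0.1061 0.0692] F [-1.29 -0.04 -6.97] M [0.28 0.98 0.06] w 0.202
```

View pics/s_l2.png

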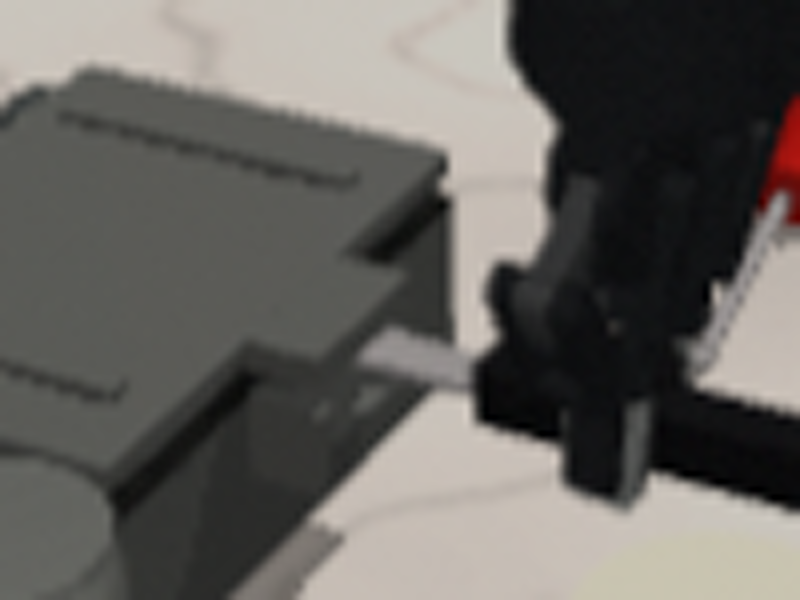

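```bash
cat >> h.py <<'E'
def lidpt(th,X,Y,Z):
    dx,dz=X-65,Z-64; c,s=np.cos(th),np.sin(th)
    x,z=65+c*dx+s*dz,64-s*dx+c*dz
    cy,sy=np.cos(BOX[2]),np.sin(BOX[2])
    return np.array([BOX[0]+(cy*x-sy*Y)/1000,BOX[1]+(sy*x+cy*Y)/1000,z/1000])
E
python3 - <<'E'
from h import *
S=r.camera("side")
for th in np.arange(0,.2,.02):
    print(round(th,2),*[np.round((proj(S,lidpt(th,*X))[0]-[200,165]+.5)*8-.5) for X in((-89,-24,74),(-65,-90,74),(-89,24,74))])
E
```

```text
0.0 [415. 296.] [454. 165.] [327. 384.]
0.02 [414. 287.] [453. 157.] [326. 374.]
0.04 [413. 277.] [453. 150.] [325. 365.]
0.06 [412. 268.] [452. 142.] [323. 355.]
0.08 [410. 258.] [450. 134.] [322. 345.]
0.1 [409. 248.] [449. 126.] [320. 335.]
0.12 [407. 239.] [447. 118.] [318. 325.]
0.14 [405. 229.] [446. 110.] [315. 315.]
0.16 [403. 219.] [444. 102.] [313. 305.]
0.18 [400. 209.] [442.  94.] [310. 295.]
```

View pics/s_l2f.png

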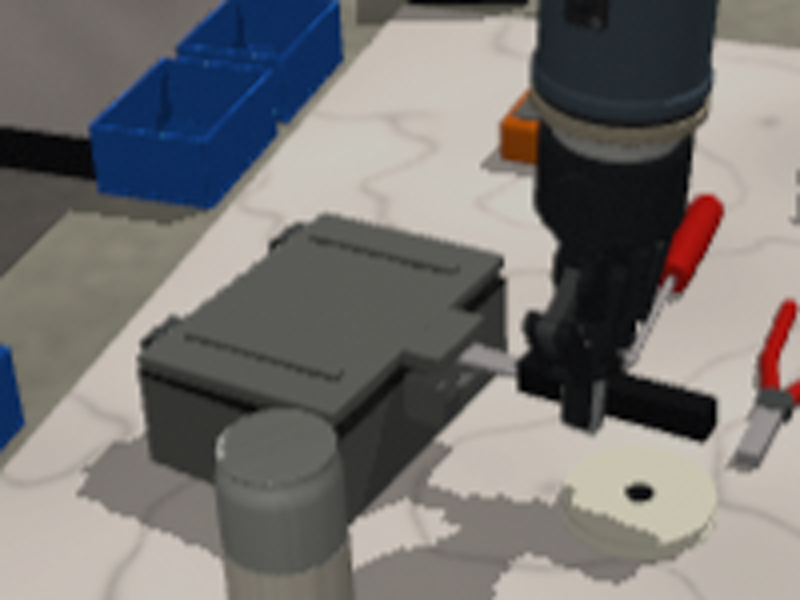

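```bash
cat >> h.py <<'E'
def toolpts(phi,L):
    M=R.from_rotvec(r.read_orientation()).as_matrix();G=r.read_tool_pos()-.005*M[:,0]
    y=BOX[2];f=np.array([np.cos(y)*np.cos(phi),np.sin(y)*np.cos(phi),np.sin(phi)]);l=np.array([-np.sin(y),np.cos(y),0]);u=np.cross(f,l)
    return [G+((X-13)*f+Y*l+Z*u)/1000 for X,Y,Z in L]
E
python3 - <<'E'
from h import *
S=r.camera("side")
for ph in np.arange(-.25,.11,.05):
    print(round(ph,2),*[np.round((proj(S,p)[0]-[130,120]+.5)*4-.5) for p in toolpts(ph,[(-55,-9,10),(-55,9,10),(-55,9,-10),(55,9,-10)])],toolpts(ph,[(110,0,0)])[0][2])
pic("side","s_h",(220,190,100,60),8)
E
```

```text
-0.25 [713. 371.] [699. 390.] [706. 424.] [520. 408.] 0.05013002886417195
-0.2 [715. 377.] [700. 396.] [706. 429.] [519. 404.] 0.05485728782473973
-0.15 [716. 383.] [702. 401.] [705. 435.] [517. 401.] 0.05963271406192154
-0.1 [717. 389.] [703. 407.] [705. 440.] [516. 397.] 0.06444437149711833
-0.05 [718. 395.] [704. 413.] [704. 445.] [515. 394.] 0.06928023349260487
-0.0 [719. 400.] [705. 419.] [703. 450.] [514. 390.] 0.07412821291186067
0.05 [720. 406.] [706. 424.] [702. 455.] [513. 387.] 0.07897619233111645
0.1 [720. 411.] [706. 430.] [700. 460.] [513. 384.] 0.08381205432660299
```

View pics/s_h.png

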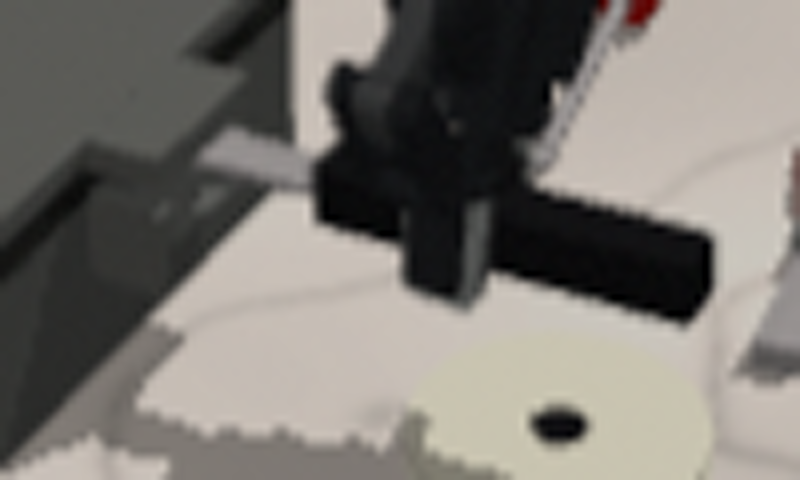

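```bash
python3 - <<'E'
from h import *
P0=r.read_tool_pos()
P,o=pose(.022,.080,.06)
P[2]=P0[2]
for dz in(.003,.006,.009):
    r.line_to(P+[0,0,dz],o,vel=.02); st()
r.wait(.2);st()
pic("side","s_l3",(200,165,100,75),8)
E
```

```text
t 12.78 p [0.5184 0.1057 0.0723] F [-3.98  1.65 -7.21] M [0.3  1.45 0.01] w 0.197
t 13.08 p [0.5191 0.1057 0.0756] F [-1.93 -0.63 -4.28] M [0.14 0.83 0.  ] w 0.201
t 13.38 p [0.5194 0.1057 0.0787] F [ 1.05 -0.71 -4.45] M [-0.07  0.13 -0.01] w 0.202
t 13.58 p [0.5189 0.1058 0.0783] F [ 2.2  -0.54 -4.42] M [-0.01  0.07 -0.03] w 0.201
```

View pics/s_l3.png

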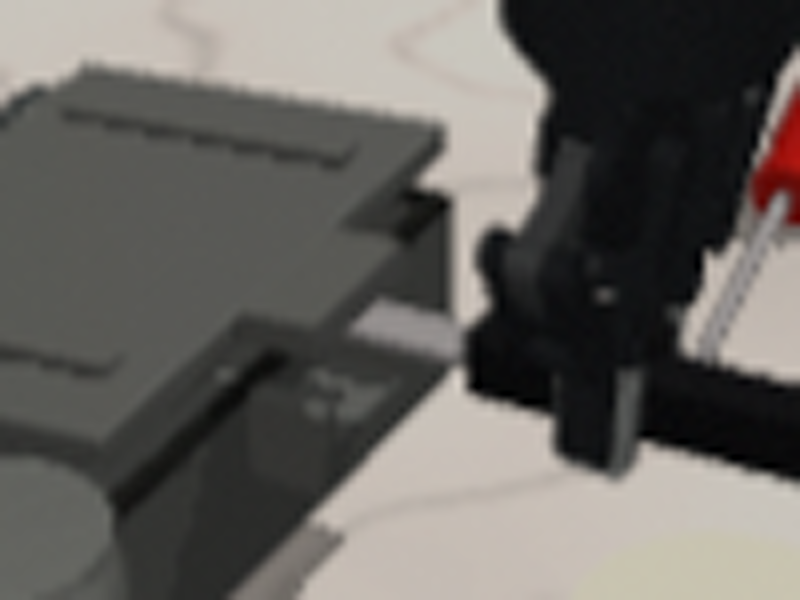

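```bash
python3 - <<'E'
from h import *
P0=r.read_tool_pos()
P,o=pose(.022,.080,.06); P[2]=P0[2]+.003
r.line_to(P,o,vel=.02); st(); r.wait(.5);st()
pic("side","s_l4",(200,165,100,75),8);pic("top","t_l4",(170,90,110,100),7)
E
```

```text
t 13.93 p [0.5184 0.1057 0.0814] F [ 0.53  0.07 -2.97] M [0.07 0.18 0.02] w 0.202
t 14.43 p [0.5184 0.1057 0.0812] F [ 0.25  0.37 -2.6 ] M [0.07 0.25 0.01] w 0.196
```

View pics/s_l4.png

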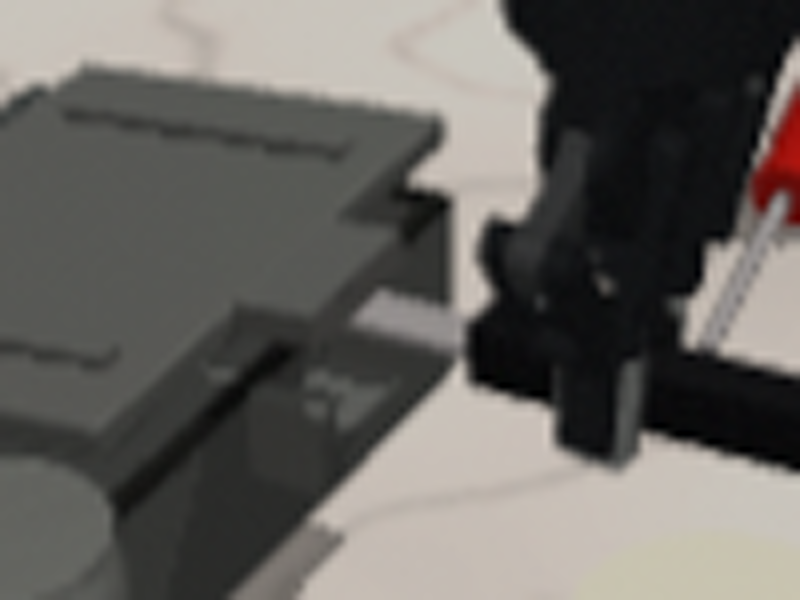

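View pics/t_l4.png

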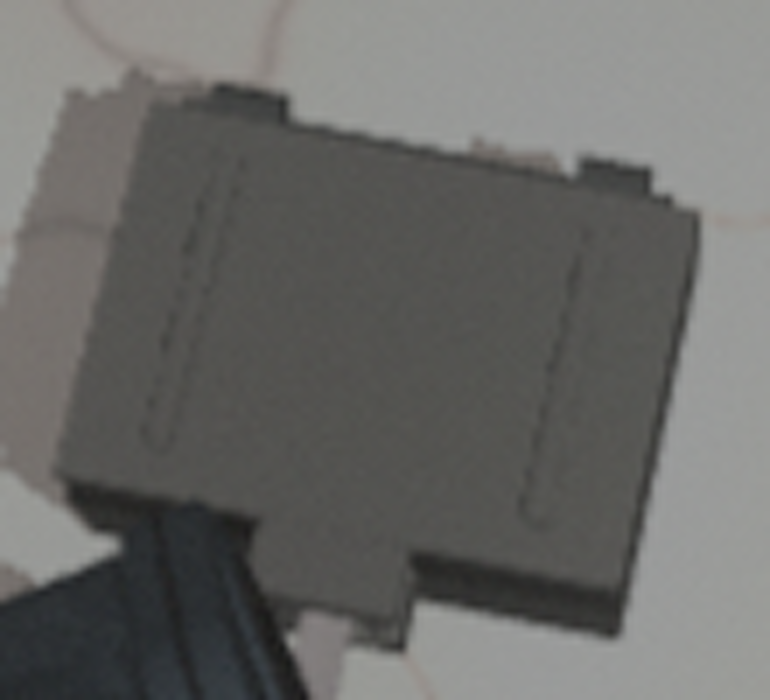

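```bash
python3 - <<'E'
from h import *
S=r.camera("side");k=8
def up(im): 
    g=cv2.cvtColor(im,cv2.COLOR_BGR2GRAY)[165:240,200:300];return cv2.resize(g,None,fx=k,fy=k,interpolation=cv2.INTER_CUBIC)
a=up(cv2.imread("pics/side0.png")); b=up(S["pixels"][:,:,::-1]); i=cv2.cvtColor(cv2.imread("pics/s_i.png"),cv2.COLOR_BGR2GRAY)
pts=[((407,290),40,(-89,-24,74)),((318,388),26,(-89,24,74)),((447,175),40,(-65,-90,74)),((350,200),36,(-52,-62,74))]
for p,h,X in pts:
    x,y=p;t=i[y-h:y+h,x-h:x+h]; x0,y0=x-h-20,y-h-90
    s=b[max(y0,0):y+h+10,max(x0,0):x+h+20]; m=cv2.matchTemplate(s,t,cv2.TM_CCOEFF_NORMED);_,v,_,l=cv2.minMaxLoc(m)
    dv=l[1]+max(y0,0)-(y-h);du=l[0]+max(x0,0)-(x-h)
    z=proj(S,lidpt(0,*X))[0][1]*8; ths=np.linspace(0,.25,251); pv=[proj(S,lidpt(th,*X))[0][1]*8-z for th in ths]
    print(X,"score",round(v,3),"shift",du,dv,"theta",ths[np.argmin(abs(np.array(pv)-dv))])
for ph in(-.2,-.15,-.1,-.05,0,.05):
    print(ph,*[np.round((proj(S,p)[0]-[220,190]+.5)*8-.5) for p in toolpts(ph,[(-55,-9,10),(-55,9,-10),(55,9,-10)])],toolpts(ph,[(110,0,0)])[0])
pic("side","s_h2",(220,180,100,60),8);st()
E
```

```text
(-89, -24, 74) score 0.663 shift -13 -60 theta 0.125
(-89, 24, 74) score 0.943 shift -10 -69 theta 0.14
(-65, -90, 74) score 0.946 shift -10 -58 theta 0.148
(-52, -62, 74) score 0.952 shift -10 -49 theta 0.138
-0.2 [705. 154.] [687. 258.] [311. 210.] [0.61085333 0.08501412 0.06691332]
-0.15 [708. 166.] [687. 269.] [308. 203.] [0.61167732 0.08482986 0.07168875]
-0.1 [711. 177.] [686. 280.] [306. 196.] [0.61226735 0.08469792 0.0765004 ]
-0.05 [713. 189.] [684. 291.] [303. 189.] [0.61262197 0.08461862 0.08133627]
0 [714. 200.] [682. 301.] [302. 182.] [0.61274027 0.08459216 0.08618425]
0.05 [715. 212.] [679. 311.] [300. 176.] [0.61262197 0.08461862 0.09103223]
t 14.63 p [0.5184 0.1057 0.0812] F [ 0.03 -0.36 -2.76] M [0.06 0.22 0.01] w 0.201
```

View pics/s_h2.png

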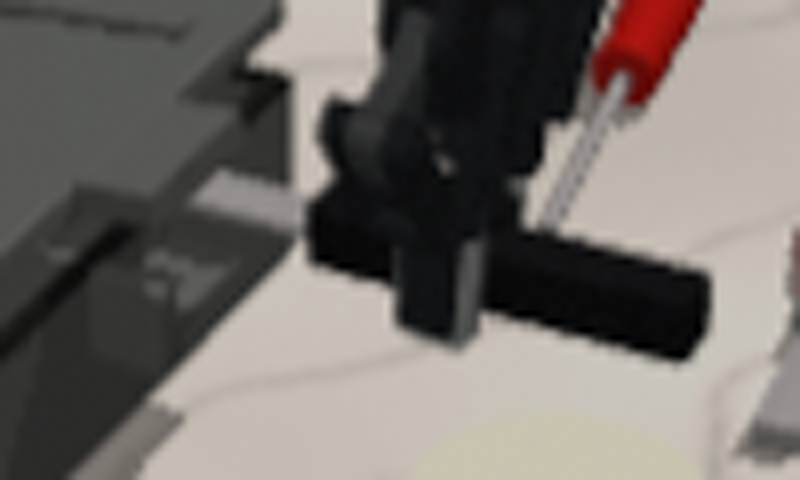

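Template matching puts the lid at about 0.138 rad, roughly 21 mm. The blade is still under the tab and nothing else is touching it. I'll check that it holds still, then hand in.

```bash
python3 - <<'E'
from h import *
a=r.camera("side")["pixels"].astype(int);r.wait(1.2);st();b=pic("side","s_end")["pixels"].astype(int);pic("top","t_end")
d=np.abs(a-b)[165:240,200:300];print("lid-region diff",d.mean(),d.max())
E
```

```text
t 15.88 p [0.5184 0.1057 0.0812] F [ 0.37 -0.5  -2.57] M [0.14 0.28 0.05] w 0.199
lid-region diff 0.5942666666666667 29
```

View pics/s_end.png

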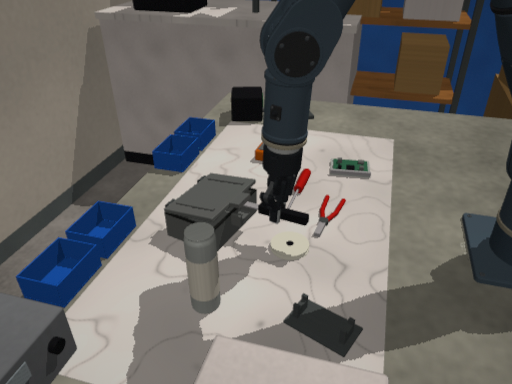

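View pics/t_end.png

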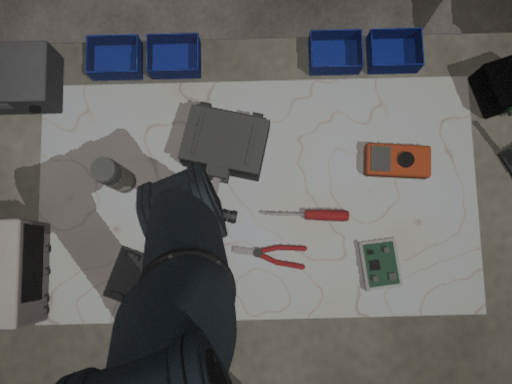

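```bash
python3 - <<'E'
from h import *
r.close_job(); st()
E
```

```text
the job is handed in; nothing more can be done
the job is handed in; nothing more can be done
```

The lid is pried free and held ajar on the blade, with the tool still in the gripper, and the job is handed in. I took the tool from its cradle and slid the blade about 20 mm into the pocket with the lid shut. I then lifted in small steps, with peaks of about 8 N, until the gasket let go.

**Last checks:**
- **Lid opening:** matching four lid features in the side camera gave 0.125 to 0.148 rad, about 0.138 on average, so the front edge is up roughly 21 mm. The lowest value came from the weakest match (score 0.66). The others all scored above 0.94.
- **Holding:** pose, force (about 2.6 N down at the wrist, 0.8–1.1 N of it there before the blade touched the lid) and grip did not change over a 1.2 s hold. The camera image of the lid barely changed either (mean difference 0.6 grey levels).
- **Other items:** the spray can, reel, pliers, screwdriver, meter and board looked to be where they started, judged by eye. No contact with the lid other than the blade was visible.
- **Time:** about 16 s of the 54 s allowed.

**Tool slip:** the tool turned about 0.1 rad tip-down in the jaws at the gasket's peak. I made up for it with a slight pitch-up, and it looked steady in the final hold.

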